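Test the staplers and set aside the one that will not latch

ROBOT

A 7-joint arm with a two-finger parallel gripper is mounted at the origin on a cart in front of the work surface, level with it; the furniture and walls round the work are solid. World frame = base frame: x ahead of the robot, y to its left, z up, the work surface at z = 0. Lengths are in m, angles in degrees, forces in N, time in s.
With the tool pointing down it reaches from about 0.4 to 0.925 m from the base axis. Payload 5.6 kg.
Tool frame: the origin (TCP) lies on the centre line of the jaws, within the pads' length; the fingertips stand 11 mm ahead of it and the grasp point (between the pads) lies 8 mm behind it; z points along the fingers, y is the direction in which the jaws open and shut (so a half turn about z gives the same grasp; the last joint's range is limited). The gripper opens to 85 mm and grips with 20 to 120 N. Pads are 22 mm wide; open, the fingers measure 114 mm over their backs; the gripper's body (76 mm by 85 mm) begins 54 mm behind the grasp point. The pads swing forward as they close: fully open they stand 13 mm farther back than shut.
Start: joints at [74.886, 26.786, -0.665, 91.828, 0.344, 61.387, -3.226], TCP at [0.142, -0.634, 0.242] pointing down, gripper open.
Joint ranges: [-144.91, 144.91], [-17.63, 115.5], [-89.93, 88.59], [15.96, 139.68], [-74.01, 254.01], [8.47, 105.57], [-167.45, 167.45]. Speed limits (degrees/s): [147.25, 147.25, 180, 180, 180, 180, 180].

INTERFACE

Orientations are given as a 3x3 rotation matrix whose columns are the frame's x, y, z axes.
In Python, from rig import sense, grab_frame, camera_params, hand_in, trace, place_of gives the robot as it stands.
- The arm moves only by the shell command python3 -m creep 'ROWS' [FORCE]. ROWS is a JSON object of lists of equal length, an entry for each row: "grip": the opening, from 0 (shut) to 1 (fully open); "delta_pos": the shift along the tool's x, y, z in m, a list of three; "yaw": the turn about the tool's z in degrees. A call has exactly 10 rows; each row is the pose to reach, as a shift and turn from the pose commanded when the call began, along the tool's axes at that moment; what a row does not reach only later rows make up. A row lasts 1/8 s, in which the tool goes at most 62.5 mm and 10.7 degrees, less where a joint would pass 70% of its speed; a pose out of reach is approached as far as the arm can. A call with a gripper value outside its range is refused whole. The fingers move at their own pace and stop on an object; FORCE is the grip in N (left out, the last holds). Time passes only in rows, so rows that repeat a pose let the fingers close, or fill a call up. It gives the time, the measured TCP pose, the force and the opening at its end, in the units of the state.
- sense(): the state, without advancing time (a new reading comes with each control period).
- grab_frame(name): name is "side" or "top" or "wrist"; returns the picture (420x560x3 uint8, red, green, blue); there is no depth.
- camera_params(name): a dict with "fx", "fy", "cx", "cy" (pixels), "position" and "orientation" of the camera in the world. Camera axes: x right, y up, looking along -z (the intrinsics and any distortion apply to the point x, -y, -z); pixel columns grow to the right and rows downward; lengths in m; the calibration is good to about 2 mm. The wrist camera is an equidistant fisheye: a pixel r from the principal point sees the ray r / f radians off the axis. A picture is of the moment at which its call begins: read the wrist's pose just before it. camera_params takes no time and is no camera call; for the wrist camera it gives the pose at the moment of the call.
- hand_in(): hands the job in, once; it reports no verdict.
Trained networks look in the newest picture that a camera, given by its name, has taken for a name from the list of things; names that differ only in an ending like _2 or _b are one class to them, and where a whole thing is asked for, a point or a joint stands for the part that bears it (a point fixed in the world has none). Each returns a list of dicts, best first, with "score" (0 to 1); they miss things now and then, are a little off and sometimes report something else, mostly with a low value. They report only what shows in the picture. A call takes as long as a camera call.
- trace(name, camera): "mask" (420x560 bool, what is visible of it) and "rect" ([left, top, right, bottom] in pixels, round what is visible of it).
- place_of(name, camera): "point" ([column, row] in pixels: a listed point, or the origin of a listed thing).
The state is a dict: "t": time; "q": joint angles; "joint_vel": joint speeds; "tau": joint torques, N m; "eef_pos": TCP position; "orientation": TCP orientation; "ft_force": force on the tool from outside, world axes, zero at the start; "wrist_torque": the same for the moment, N m; "finger_gap": opening from 0.0 (shut) to 1.0 (fully open).
Only numpy, scipy, OpenCV 4.12 (cv2) and the standard library are available. Lean on these libraries where they do the work, as an engineer would, in place of code of your own. Each camera call takes 0.05 s, during which the arm holds its last target. There are 200 camera calls.

TASK

Test both staplers: press the raised arm of each one fully down and let go. The one whose arm stays latched down stays standing where it is, latched; the one whose arm springs up again is faulty: set it, upright on its base, flat in the low grey tray.

Things in the scene. Friction and masses are not known exactly. Their poses are not given: they have to be found in the camera images.
- stapler_1: One of two identical loose desk staplers, blue arm over black base, 30 wide x 136 long x 49 mm high when shut, 0.24 kg. Which of the two is faulty shows only when pressed. Origin: centre of the base's underside; z up, -y to the arm's free front end, +y to the hinge at the back. Base 9 mm thick, y -67 to +68 mm. The arm runs from its hinge (y = +52, z = 30 mm, about x) to y = -67 mm, 26 mm wide.
- stapler_2: The other stapler, same size, looks and axes. Arm down: its top is at z = 49 mm, its shell z = 35 to 49. Arm raised (as at the start): the top at y = -45 mm is at about z = 75, the shell at y = 0 spans about z = 47 to 63. Press near the front (y = -45 mm); up to about 6 N brings it fully down. To carry it, grip across the width (26 to 30 mm) near y = 0.
- stapler_1_arm (a joint): Arm angle of stapler_1: 0 = fully down, 0.26 rad = fully raised (start). A sound arm is held by its stiff catch and stays down where it was pressed to; a faulty one springs up again to 0.26.
- stapler_2_arm (a joint): The same for stapler_2.
- tray: Fixed low open tray of plain grey plastic, 220 x 160 mm, 16 mm high; walls and floor 4 mm thick (inner floor 212 x 152 mm, 4 mm above the desk). Origin: centre of its underside; own x along the 220 mm side (a stapler fits lengthwise), z up.

How it is judged (in metres and radians):
On the way, in this order (a step that is already met when the one before it is completed fails the run):
1. the faulty stapler's arm has been pressed down (value of joint stapler_2_arm below 0.06 rad), for 0.05 s.
2. its arm is up again and it stands in the tray (value of joint stapler_2_arm above 0.15 rad and x of stapler_2 in the frame of tray between -0.06 and 0.06 m and y of stapler_2 in the frame of tray between -0.07 and 0.07 m and z of stapler_2 in the frame of tray below 0.0075 m), for 0.1 s.
At the end, for the whole second after the job is handed in: The stapler whose arm sprang up stands upright (within 10 degrees), at rest and flat on the tray floor, inside its walls; the sound one has its arm latched down (under 0.06 rad) and stands upright within 40 mm of where it stood at the start (x of stapler_2 in the frame of tray between -0.06 and 0.06 m and y of stapler_2 in the frame of tray between -0.07 and 0.07 m and z of stapler_2 in the frame of tray below 0.0075 m and angle between each of stapler_2, stapler_1's own z axis and vertical below 0.17 rad and linear speed of stapler_2 below 0.03 m/s and value of joint stapler_1_arm below 0.06 rad and distance of stapler_1 from where it was at the start of the episode below 0.04 m); the robot touches nothing.
It also fails if it takes over 54 s, if anything falls off the work surface, if the arm or the gripper's body presses on something with over 40 N, if the wrist force passes 120 N, or if a joint passes its speed limit or range.

## Working session

There is one attempt and no reset: what is moved stays moved. The work goes in short steps, Python scripts to look and compute and a shell command to move; the robot and the scene stay as the last step left them, time stands still between calls to the robot, and variables do not carry over. Pictures are saved under pics/ and viewed, about 8 in all and at most 12, crops included, and the job is handed in when it is done.

```bash
ls; mkdir -p pics; cat > h.py <<'E'
import numpy as np, cv2
from rig import *
def ray(cam,p,cp=None):
    c=cp or camera_params(cam); x=(p[0]-c["cx"])/c["fx"]; y=(p[1]-c["cy"])/c["fy"]
    if cam=="wrist":
        r=np.hypot(x,y); s=np.sin(r)/r if r>1e-9 else 1; d=np.array([x*s,-y*s,-np.cos(r)])
    else: d=np.array([x,-y,-1.])
    return np.array(c["position"]),np.array(c["orientation"])@d
def onz(cam,p,z,cp=None):
    o,d=ray(cam,p,cp); return o+d*(z-o[2])/d[2]
def proj(cam,P,cp=None):
    c=cp or camera_params(cam); v=np.array(c["orientation"]).T@(np.array(P)-c["position"]); x,y,z=v[0],-v[1],-v[2]
    if cam=="wrist":
        r=np.hypot(x,y); t=np.arctan2(r,z); k=t/r if r>1e-9 else 1; return np.array([c["cx"]+c["fx"]*x*k,c["cy"]+c["fy"]*y*k])
    return np.array([c["cx"]+c["fx"]*x/z,c["cy"]+c["fy"]*y/z])
def save(n,im): cv2.imwrite("pics/"+n,im[:,:,::-1])
E
python3 - <<'E'
from h import *
np.set_printoptions(precision=3,suppress=True)
s=sense();print(s["t"],s["eef_pos"],s["orientation"],s["finger_gap"])
for cam in ("top","side"):
    im=grab_frame(cam);save(cam+"0.png",im);c=camera_params(cam);print(cam,c)
    for n in ("stapler_1","tray","stapler_1_arm"):
        for d in trace(n,cam):
            m=d["mask"].astype(np.uint8);cs=max(cv2.findContours(m,0,2)[0],key=cv2.contourArea);print(n,"tr",round(d["score"],2),d["rect"],cv2.minAreaRect(cs))
        if n!="stapler_1_arm":
          for d in place_of(n,cam): print(n,"pl",round(d["score"],2),d["point"],onz(cam,d["point"],0))
E
```

```text
pics
0.0 [ 0.142 -0.634  0.241] [[ 0.976  0.219 -0.001]
 [ 0.219 -0.976  0.002]
 [-0.    -0.002 -1.   ]] 1.0004962454954605
top {'fx': 522.9172754347612, 'fy': 522.9172754347612, 'cx': 273.9399902330039, 'cy': 212.27746606412634, 'position': array([ 0.423, -0.039,  1.329]), 'orientation': array([[-0.004,  0.998, -0.067],
       [-1.   , -0.003,  0.014],
       [ 0.014,  0.067,  0.998]])}
stapler_1 tr 0.86 [257.9, 186.0, 309.5, 208.9] ((283.2599792480469, 196.67999267578125), (53.03300857543945, 15.414929389953613), 8.13010311126709)
stapler_1 tr 0.77 [317.2, 195.6, 365.8, 206.7] ((341.4707946777344, 203.9738311767578), (12.979984283447266, 53.41762924194336), 86.8201675415039)
stapler_1 pl 0.71 [283.2, 200.1] [ 0.543 -0.082  0.   ]
stapler_1 pl 0.57 [341.4, 200.7] [ 0.541 -0.231  0.   ]
tray tr 0.76 [131.5, 162.3, 211.4, 256.1] ((169.49600219726562, 210.22801208496094), (94.89873504638672, 64.9354248046875), 79.69515228271484)
tray pl 0.92 [172.8, 208.9] [0.521 0.198 0.   ]
stapler_1_arm tr 0.91 [315.6, 198.0, 371.8, 211.6] ((343.4395446777344, 202.3816375732422), (11.442753791809082
[... 484 characters left out ...]
6.2, 313.7, 257.8] ((304.8057556152344, 225.32684326171875), (15.091619491577148, 59.03388977050781), 1.9091522693634033)
stapler_1 tr 0.49 [230.2, 146.0, 334.7, 196.6] ((281.50006103515625, 167.0), (40.80742645263672, 100.46813201904297), 82.87498474121094)
stapler_1 pl 0.9 [304.6, 243.3] [ 0.546 -0.082  0.   ]
stapler_1 pl 0.78 [301.5, 294.2] [ 0.526 -0.224  0.   ]
tray tr 0.88 [230.5, 142.8, 333.3, 193.7] ((281.2206115722656, 167.20289611816406), (42.06838607788086, 101.40144348144531), 83.0656509399414)
tray pl 0.72 [281.3, 166.0] [0.519 0.221 0.   ]
stapler_1_arm tr 0.91 [292.9, 242.3, 316.6, 306.1] ((304.5000305175781, 274.0), (65.61804962158203, 15.801342964172363), 80.21759033203125)
```

```bash
python3 - <<'E'
import cv2,numpy as np
a=cv2.imread("pics/top0.png")[140:280,110:390];b=cv2.imread("pics/side0.png")[135:335,205:345]
a=cv2.resize(a,None,fx=1.7,fy=1.7,interpolation=3);b=cv2.resize(b,None,fx=2.25,fy=2.25,interpolation=3)
H=max(a.shape[0],b.shape[0]);p=lambda i:cv2.copyMakeBorder(i,0,H-i.shape[0],0,0,0)
o=np.hstack([p(a),p(b)]);cv2.imwrite("pics/c0.png",o);print(o.shape)
E
```

```text
(450, 791, 3)
```

View pics/c0.png

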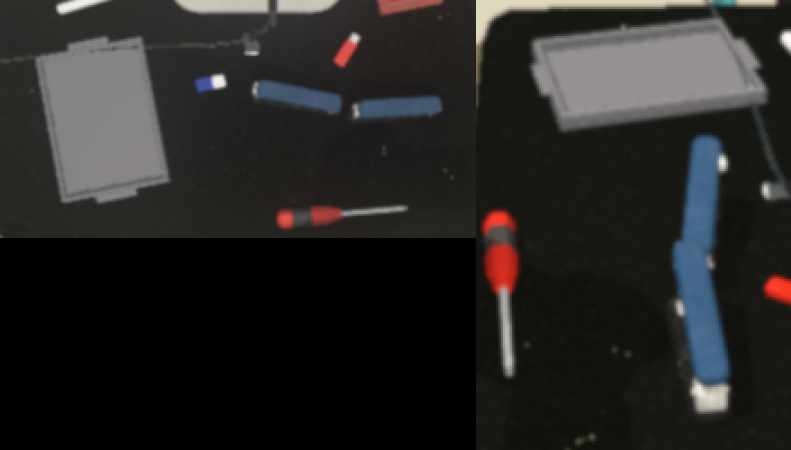

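```bash
python3 -m creep '{"grip":[0,0,0,0,0,0,0,0,0,0],"delta_pos":[[0.04,-0.04,-0.03],[0.08,-0.08,-0.06],[0.125,-0.115,-0.08],[0.17,-0.15,-0.09],[0.21,-0.19,-0.09],[0.25,-0.23,-0.09],[0.29,-0.27,-0.09],[0.33,-0.30,-0.09],[0.37,-0.34,-0.09],[0.40,-0.37,-0.09]],"yaw":[0,10,20,30,40,50,60,70,80,90]}' 40
cat > w.py <<'E'
import sys;from h import *
np.set_printoptions(precision=3,suppress=True)
s=sense();print(s["t"],s["eef_pos"],s["q"],s["orientation"],s["ft_force"])
cp=camera_params("wrist");print(cp)
im=grab_frame("wrist");save(sys.argv[1]+".png",im)
import pickle;pickle.dump(cp,open("pics/"+sys.argv[1]+".pkl","wb"))
for n in sys.argv[2:]:
    for d in trace(n,"wrist"):
        m=d["mask"].astype(np.uint8);cs=max(cv2.findContours(m,0,2)[0],key=cv2.contourArea);print(n,"tr",round(d["score"],2),d["rect"],cv2.minAreaRect(cs))
    for d in place_of(n,"wrist"): print(n,"pl",round(d["score"],2),d["point"],onz("wrist",d["point"],0.0,cp))
E
python3 w.py w1 stapler_1 tray
```

```text
t: 1.85
eef_pos: [0.4503, -0.1879, 0.3326]
orientation: [[0.264, -0.964, 0.001], [-0.964, -0.264, -0.0], [0.001, -0.001, -1.0]]
ft_force: [1.9, -0.1, -0.6]
finger_gap: -0.002
1.85 [ 0.45  -0.188  0.333] [  30.786    6.688  -13.091  106.965    1.655   66.482 -147.553] [[ 0.264 -0.964  0.001]
 [-0.964 -0.264 -0.   ]
 [ 0.001 -0.001 -1.   ]] [ 1.926 -0.061 -0.613]
{'fx': 325.19226210127806, 'fy': 325.19226210127806, 'cx': 283.3550417714158, 'cy': 208.08992460546347, 'position': array([ 0.468, -0.25 ,  0.464]), 'orientation': array([[-0.964,  0.255,  0.068],
       [-0.264, -0.931, -0.254],
       [-0.001, -0.263,  0.965]])}
stapler_1 tr 0.89 [210.8, 80.5, 253.1, 175.6] ((233.84616088867188, 128.76922607421875), (27.848487854003906, 100.41144561767578), 11.309932708740234)
stapler_1 tr 0.64 [173.9, 178.9, 229.2, 271.8] ((200.10650634765625, 225.04440307617188), (23.615386962890625, 100.61539459228516), 22.61986541748047)
stapler_1 pl 0.66 [237.6, 126.7] [ 0.529 -0.227  0.   ]
stapler_1 pl 0.58 [207.1, 221.4] [ 0.541 -0.077  0.   ]
tray tr 0.77 [173.7, 327.8, 195.5, 348.5] ((182.42926025390625, 336.8726806640625), (11.266914367675781, 27.098873138427734), 60.945396423339844)
```

View pics/w1.png

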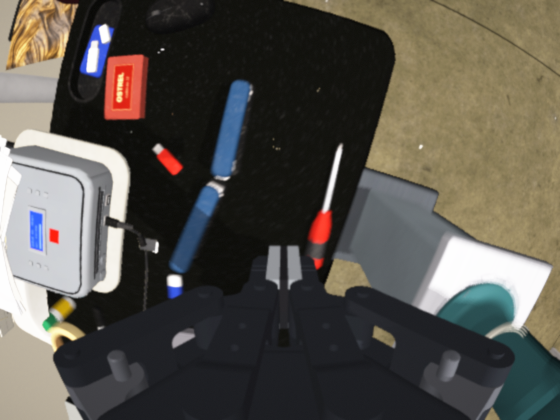

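```bash
python3 - <<'E'
import cv2,numpy as np
a=cv2.imread("pics/w1.png")[70:285,160:265];b=cv2.imread("pics/side0.png")[190:335,270:330]
a=cv2.resize(a,None,fx=2.75,fy=2.75,interpolation=2);b=cv2.resize(b,None,fx=4.05,fy=4.05,interpolation=2)
H=600;p=lambda i:cv2.copyMakeBorder(i[:H],0,max(0,H-i.shape[0]),0,0,0)
o=np.hstack([p(a),p(b)]).astype(float);o=np.clip(255*(o/255)**.45,0,255).astype(np.uint8);cv2.imwrite("pics/c1.png",o);print(o.shape)
E
```

```text
(600, 532, 3)
```

View pics/c1.png

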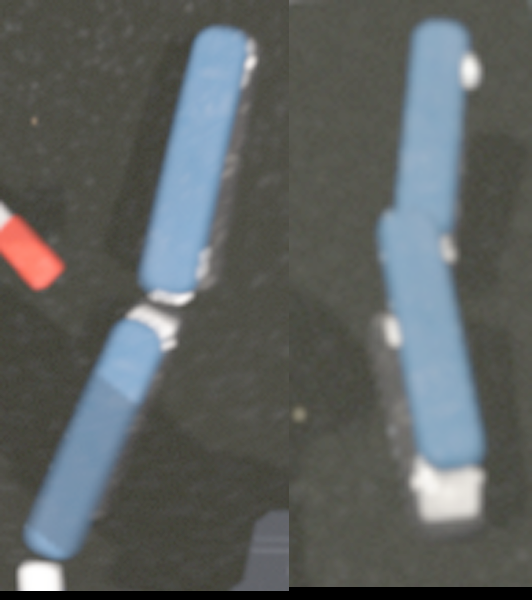

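```bash
python3 - <<'E'
from h import *
import pickle
np.set_printoptions(precision=3,suppress=True)
cps={"top":camera_params("top"),"side":camera_params("side"),"wrist":pickle.load(open("pics/w1.pkl","rb"))}
f={"top":"top0","side":"side0","wrist":"w1"}
E={}
for cam in cps:
    im=cv2.imread(f"pics/{f[cam]}.png").astype(int)
    m=((im[:,:,0]-im[:,:,2]>35)&(im[:,:,0]>70)&(im[:,:,1]>im[:,:,2]+10)).astype(np.uint8)
    for c in cv2.findContours(m,0,1)[0]:
        if cv2.contourArea(c)<200: continue
        r=cv2.minAreaRect(c); b=cv2.boxPoints(r)
        i=np.argmin([np.linalg.norm(b[1]-b[0]),np.linalg.norm(b[2]-b[1])])
        e=[(b[i]+b[(i+1)%4])/2,(b[(i+2)%4]+b[(i+3)%4])/2]
        P=[onz(cam,x,0.05,cps[cam]) for x in e]; 
        if P[0][1]>P[1][1]: e=e[::-1];P=P[::-1]
        print(cam,r,np.array(e).round(1).tolist(),P); E.setdefault(cam,[]).append((P[0][1],e))
def tri(obs):
    A=np.zeros((3,3));b=np.zeros(3)
    for cam,p in obs:
        o,d=ray(cam,p,cps[cam]);d=d/np.linalg.norm(d);M=np.eye(3)-np.outer(d,d);A+=M;b+=M@o
    X=np.linalg.solve(A,b);return X,[np.linalg.norm(proj(c,X,cps[c])-p).round(1) for c,p in obs]
for c in E:E[c]=sorted(E[c],key=lambda t:t[0])
for k in range(2):
  for j in range(2):
    try: print("BA"[k],"y-" if j==0 else "y+",tri([(c,E[c][k][1][j]) for c in E if len(E[c])>=2]))
    except Exception as x: print(x)
E
```

```text
top ((344.9630432128906, 202.4085693359375), (9.044851303100586, 46.28469467163086), 86.42366790771484) [[368.1000061035156, 201.0], [321.8999938964844, 203.89999389648438]] [array([ 0.536, -0.29 ,  0.05 ]), array([ 0.529, -0.176,  0.05 ])]
top ((285.6867980957031, 196.0037841796875), (48.03787612915039, 8.968708038330078), 10.61965560913086) [[309.29998779296875, 200.39999389648438], [262.1000061035156, 191.60000610351562]] [array([ 0.537, -0.145,  0.05 ]), array([ 0.559, -0.029,  0.05 ])]
top ((74.0, 163.0), (6.0, 62.0), 90.0) [[105.0, 163.0], [43.0, 163.0]] [array([0.631, 0.357, 0.05 ]), array([0.631, 0.508, 0.05 ])]
top ((261.0, 93.0), (10.0, 24.0), 90.0) [[273.0, 93.0], [249.0, 93.0]] [array([ 0.806, -0.057,  0.05 ]), array([0.806, 0.003, 0.05 ])]
side ((468.5, 328.0), (40.0, 27.0), 90.0) [[468.5, 348.0], [468.5, 308.0]] [array([ 0.756, -0.399,  0.05 ]), array([ 0.785, -0.32 ,  0.05 ])]
side ((42.903846740722656, 228.01922607421875), (52.166893005371094, 95.11632537841797), 78.69007110595703) [[-3.700000047683716, 237.3000030517578], [89.5, 218.6999969482422]] [array([-0.033, -0
[... 1773 characters left out ...]
array([ 0.534, -0.289,  0.05 ]), array([ 0.53 , -0.161,  0.05 ])]
wrist ((96.70000457763672, 50.89999771118164), (22.76839828491211, 50.596439361572266), 18.43494987487793) [[104.69999694824219, 26.899999618530273], [88.69999694824219, 74.9000015258789]] [array([ 0.751, -0.33 ,  0.05 ]), array([ 0.757, -0.258,  0.05 ])]
B y- (array([ 0.669, -0.339,  0.066]), [np.float64(58.5), np.float64(75.2), np.float64(46.4)])
B y+ (array([ 0.677, -0.253,  0.069]), [np.float64(69.0), np.float64(82.1), np.float64(40.4)])
A y- (array([ 0.541, -0.224, -0.026]), [np.float64(28.0), np.float64(3.8), np.float64(47.8)])
A y+ (array([ 0.538, -0.093,  0.101]), [np.float64(27.9), np.float64(10.5), np.float64(64.3)])
```

```bash
python3 -m creep '{"grip":[0,0,0,0,0,0,0,0,0,0],"delta_pos":[[0.004,-0.019,0.03],[0.008,-0.038,0.06],[0.012,-0.057,0.09],[0.0165,-0.075,0.12],[0.0165,-0.075,0.15],[0.0165,-0.075,0.17],[0.0165,-0.075,0.19],[0.0165,-0.075,0.21],[0.0165,-0.075,0.22],[0.0165,-0.075,0.22]],"yaw":[-10,-20,-30,-40,-50,-60,-70,-80,-90,-100]}'; python3 w.py w2 stapler_1
```

```text
t: 3.35
eef_pos: [0.5245, -0.1874, 0.1111]
orientation: [[0.9, 0.435, -0.003], [0.435, -0.9, -0.0], [-0.002, -0.001, -1.0]]
ft_force: [-0.4, -0.5, 1.2]
finger_gap: -0.004
3.35 [ 0.525 -0.187  0.111] [ 38.624  31.438 -28.689 109.048  20.874  44.833 -65.762] [[ 0.9    0.435 -0.003]
 [ 0.435 -0.9   -0.   ]
 [-0.002 -0.001 -1.   ]] [-0.363 -0.456  1.196]
{'fx': 325.19226210127806, 'fy': 325.19226210127806, 'cx': 283.3550417714158, 'cy': 208.08992460546347, 'position': array([ 0.584, -0.157,  0.242]), 'orientation': array([[ 0.435,  0.868,  0.238],
       [-0.9  ,  0.42 ,  0.114],
       [-0.001, -0.264,  0.964]])}
stapler_1 tr 0.84 [59.7, 71.2, 251.4, 197.5] ((154.9202423095703, 126.77396392822266), (204.42987060546875, 60.702903747558594), 30.762718200683594)
stapler_1 tr 0.63 [244.1, 179.1, 421.5, 286.2] ((332.86773681640625, 242.9891357421875), (185.160400390625, 70.56391906738281), 20.63754653930664)
stapler_1 pl 0.86 [331.8, 226.7] [ 0.528 -0.227  0.   ]
stapler_1 pl 0.67 [174.0, 131.3] [ 0.543 -0.084  0.   ]
```

View pics/w2.png

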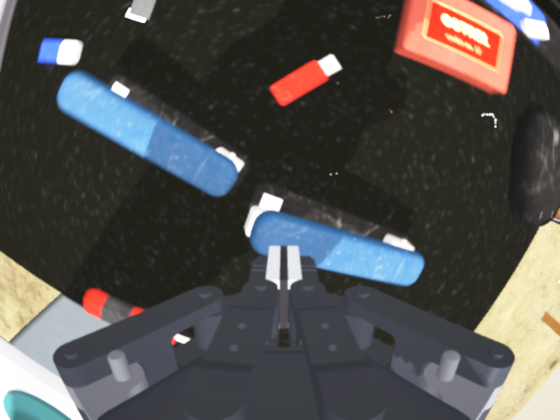

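```bash
python3 -m creep '{"grip":[0,0,0,0,0,0,0,0,0,0],"delta_pos":[[0.001,-0.003,0.015],[0.001,-0.003,0.025],[0.001,-0.003,0.033],[0.001,-0.003,0.040],[0.001,-0.003,0.045],[0.001,-0.003,0.048],[0.001,-0.003,0.050],[0.001,-0.003,0.051],[0.001,-0.003,0.052],[0.001,-0.003,0.052]],"yaw":[0,0,0,0,0,0,0,0,0,0]}'
```

```text
t: 4.75
eef_pos: [0.5256, -0.1825, 0.0603]
orientation: [[0.902, 0.432, 0.0], [0.432, -0.902, -0.0], [-0.0, 0.0, -1.0]]
ft_force: [0.2, 0.6, 0.1]
finger_gap: 0.005
```

```bash
python3 -m creep '{"grip":[0,0,0,0,0,0,0,0,0,0],"delta_pos":[[0,0,0.001],[0,0,0.002],[0,0,0.003],[0,0,0.003],[0,0,0.003],[0,0,0.003],[0,0,0.003],[0,0,0.003],[0,0,0.003],[0,0,0.003]],"yaw":[0,0,0,0,0,0,0,0,0,0]}'
```

```text
t: 6.0
eef_pos: [0.526, -0.1824, 0.0597]
orientation: [[0.902, 0.432, 0.0], [0.432, -0.902, -0.002], [-0.0, 0.002, -1.0]]
ft_force: [-6.4, 3.1, 20.3]
finger_gap: -0.001
```

```bash
python3 -m creep '{"grip":[0,0,0,0,0,0,0,0,0,0],"delta_pos":[[0,0,-0.03],[0,0,-0.06],[0,0,-0.08],[0.02,-0.03,-0.08],[0.04,-0.06,-0.08],[0.06,-0.09,-0.08],[0.084,-0.117,-0.08],[0.084,-0.117,-0.07],[0.084,-0.117,-0.06],[0.084,-0.117,-0.055]],"yaw":[0,0,0,-10,-20,-30,-40,-50,-54,-54]}'; python3 w.py w3 stapler_1
```

```text
t: 7.25
eef_pos: [0.5503, -0.0407, 0.1114]
orientation: [[0.182, 0.983, -0.001], [0.983, -0.182, 0.0], [-0.0, -0.001, -1.0]]
ft_force: [-0.4, 0.3, 0.0]
finger_gap: -0.003
7.25 [ 0.55  -0.041  0.111] [ 32.993  34.945 -41.892 109.185  31.036  47.844 -35.816] [[ 0.182  0.983 -0.001]
 [ 0.983 -0.182  0.   ]
 [-0.    -0.001 -1.   ]] [-0.392  0.301  0.028]
{'fx': 325.19226210127806, 'fy': 325.19226210127806, 'cx': 283.3550417714158, 'cy': 208.08992460546347, 'position': array([0.562, 0.026, 0.243]), 'orientation': array([[ 0.983,  0.175,  0.048],
       [-0.181,  0.949,  0.258],
       [-0.001, -0.262,  0.965]])}
stapler_1 tr 0.69 [266.0, 181.2, 311.0, 345.1] ((288.5, 216.5), (75.0, 45.0), 90.0)
stapler_1 pl 0.77 [290.6, 262.7] [ 0.548 -0.085 -0.   ]
```

View pics/w3.png

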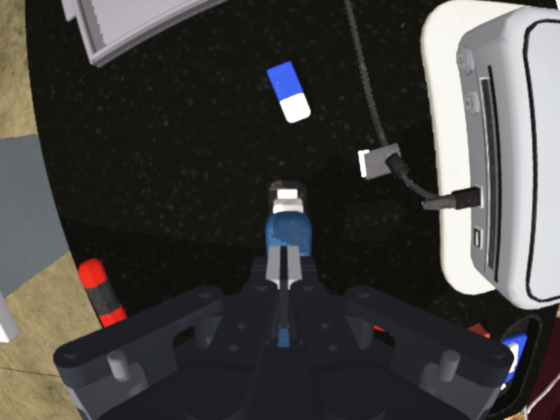

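Stapler A's front end (288,230) lies right ahead of the fingertips (285,250), aligned. Press it, going straight to the stop.

```bash
python3 -m creep '{"grip":[0,0,0,0,0,0,0,0,0,0],"delta_pos":[[0,0,0.015],[0,0,0.025],[0,0,0.033],[0,0,0.040],[0,0,0.045],[0,0,0.049],[0,0,0.052],[0,0,0.054],[0,0,0.055],[0,0,0.055]],"yaw":[0,0,0,0,0,0,0,0,0,0]}'
```

```text
t: 8.65
eef_pos: [0.5514, -0.0398, 0.0593]
orientation: [[0.18, 0.984, 0.001], [0.984, -0.18, -0.001], [-0.001, 0.001, -1.0]]
ft_force: [-4.9, 2.8, 20.3]
finger_gap: -0.001
```

```bash
python3 -m creep '{"grip":[0,0,0,1,1,1,1,1,1,1],"delta_pos":[[0,0,-0.03],[0,0,-0.06],[0,0,-0.10],[0,0,-0.14],[0.03,-0.005,-0.18],[0.06,-0.01,-0.2],[0.1,-0.018,-0.22],[0.12,-0.02,-0.24],[0.12,-0.02,-0.24],[0.12,-0.02,-0.24]],"yaw":[0,0,0,0,0,0,0,0,0,0]}'
python3 w.py w4 tray
python3 - <<'E'
from h import *
np.set_printoptions(precision=3,suppress=True)
for c in("top","side"):
    im=grab_frame(c);save(c+"1.png",im)
    for n in ("stapler_1","tray"):
        for d in trace(n,c): print(c,n,round(d["score"],2),d["rect"])
        for d in place_of(n,c): print(c,n,round(d["score"],2),onz(c,d["point"],0))
a=cv2.imread("pics/side0.png")[190:335,270:330];b=cv2.imread("pics/side1.png")[190:335,270:330];w=cv2.imread("pics/w4.png")
r=lambda i:cv2.resize(i,None,fx=3,fy=3,interpolation=2)
o=np.hstack([r(a),r(b)]);o=np.hstack([o,np.zeros((435,1,3),np.uint8),cv2.resize(w,(435*560//420*3//4,435*3//4)) if 0 else cv2.copyMakeBorder(cv2.resize(w,(430,322)),0,113,0,0,0)])
o=(255*(o/255.)**.6).astype(np.uint8);cv2.imwrite("pics/c2.png",o);print(o.shape)
E
```

```text
t: 9.9
eef_pos: [0.5524, 0.079, 0.2958]
orientation: [[0.182, 0.983, -0.002], [0.983, -0.182, -0.002], [-0.002, -0.002, -1.0]]
ft_force: [-0.5, -0.8, -0.7]
finger_gap: 0.996
9.9 [0.552 0.079 0.296] [ 28.249  23.471 -51.185  98.99   19.736  67.217 -38.972] [[ 0.182  0.983 -0.002]
 [ 0.983 -0.182 -0.002]
 [-0.002 -0.002 -1.   ]] [-0.459 -0.774 -0.652]
{'fx': 325.19226210127806, 'fy': 325.19226210127806, 'cx': 283.3550417714158, 'cy': 208.08992460546347, 'position': array([0.565, 0.146, 0.427]), 'orientation': array([[ 0.983,  0.176,  0.049],
       [-0.182,  0.948,  0.26 ],
       [-0.001, -0.264,  0.964]])}
tray tr 0.58 [140.8, 0.0, 341.1, 171.2] ((239.85360717773438, 83.41130065917969), (123.23697662353516, 185.5261993408203), 67.8587646484375)
tray pl 0.93 [238.6, 83.7] [0.516 0.206 0.   ]
top stapler_1 0.86 [314.8, 195.0, 364.1, 208.7]
top stapler_1 0.8 [256.2, 187.5, 309.6, 209.5]
top stapler_1 0.68 [ 0.545 -0.088  0.   ]
top stapler_1 0.64 [ 0.54 -0.23  0.  ]
top tray 0.79 [133.2, 173.5, 192.8, 255.3]
top tray 0.65 [0.517 0.202 0.   ]
side stapler_1 0.79 [288.8, 250.0, 316.7, 322.6]
side stapler_1 0.68 [292.2, 254.2, 318.6, 306.5]
side stapler_1 0.6 [298.3, 196.2, 315.3, 261.6]
side stapler_1 0.68 [ 0.548 -0.084  0.   ]
side stapler_1 0.57 [ 0.531 -0.227  0.   ]
side tray 0.8 [231.2, 145.1, 334.8, 194.8]
side tray 0.88 [0.515 0.199 0.   ]
(435, 791, 3)
```

View pics/c2.png

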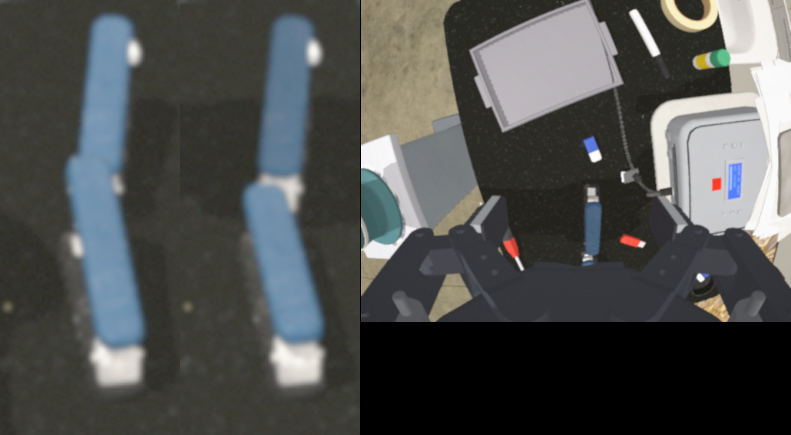

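```bash
python3 -m creep '{"grip":[1,1,1,1,1,1,1,1,1,1],"delta_pos":[[-0.05,0.007,0.02],[-0.10,0.014,0.04],[-0.15,0.02,0.06],[-0.163,0.022,0.10],[-0.163,0.022,0.14],[-0.163,0.022,0.18],[-0.163,0.022,0.22],[-0.163,0.022,0.24],[-0.163,0.022,0.253],[-0.163,0.022,0.253]],"yaw":[0,0,0,0,0,0,0,0,0,0]}' 50
python3 w.py w5 stapler_1
```

```text
t: 11.8
eef_pos: [0.5452, -0.083, 0.0443]
orientation: [[0.18, 0.984, -0.0], [0.984, -0.18, 0.0], [0.0, -0.0, -1.0]]
ft_force: [0.6, 0.1, 0.1]
finger_gap: 1.0
11.8 [ 0.545 -0.083  0.044] [ 33.688  40.191 -36.992 110.755  36.134  41.182 -35.409] [[ 0.18   0.984 -0.   ]
 [ 0.984 -0.18   0.   ]
 [ 0.    -0.    -1.   ]] [0.598 0.128 0.117]
{'fx': 325.19226210127806, 'fy': 325.19226210127806, 'cx': 283.3550417714158, 'cy': 208.08992460546347, 'position': array([ 0.557, -0.016,  0.176]), 'orientation': array([[ 0.984,  0.174,  0.047],
       [-0.18 ,  0.949,  0.258],
       [ 0.   , -0.262,  0.965]])}
stapler_1 tr 0.61 [244.8, 123.5, 326.0, 346.5] ((283.5, 234.0), (226.0, 79.0), 90.0)
stapler_1 pl 0.79 [284.3, 241.4] [ 0.545 -0.083  0.   ]
```

View pics/w5.png

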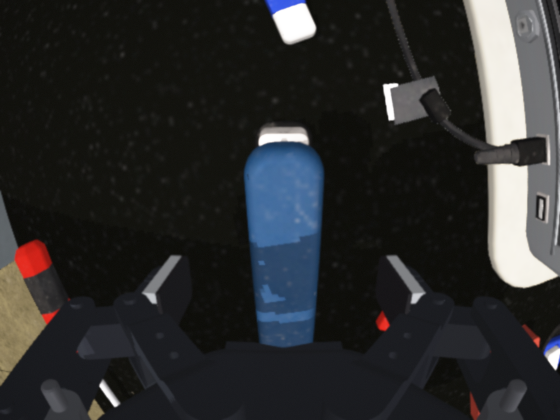

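```bash
python3 -m creep '{"grip":[0,0,0,0,0,0,0,0,0,0],"delta_pos":[[0,0,0],[0,0,0],[0,0,0],[0,0,0],[0,0,0],[0,0,-0.01],[0,0,-0.02],[0,0,-0.04],[0,0,-0.06],[0,0,-0.08]],"yaw":[0,0,0,0,0,0,0,0,0,0]}' 50
python3 - <<'E'
from h import *
for n in("top0","top1"):
    im=cv2.imread(f"pics/{n}.png");g=cv2.cvtColor(im,cv2.COLOR_BGR2GRAY);m=(g>85).astype(np.uint8);m[:,:120]=0;m[:150]=0;m[:,225:]=0;m[265:]=0
    m=cv2.morphologyEx(m,cv2.MORPH_OPEN,np.ones((25,25)));c=max(cv2.findContours(m,0,2)[0],key=cv2.contourArea)
    b=cv2.boxPoints(cv2.minAreaRect(c));P=np.array([onz("top",p,.012) for p in b]);print(n,P.round(3).tolist(),P.mean(0),[np.linalg.norm(P[i]-P[i-1]).round(3) for i in range(4)])
E
```

```text
t: 13.2
eef_pos: [0.5453, -0.0831, 0.1261]
orientation: [[0.18, 0.984, 0.001], [0.984, -0.18, -0.0], [-0.0, 0.001, -1.0]]
ft_force: [0.4, -1.1, -2.8]
finger_gap: 0.286
top0 [[0.622, 0.306, 0.012], [0.651, 0.146, 0.012], [0.415, 0.103, 0.012], [0.387, 0.261, 0.012]] [0.51863156 0.20432088 0.012     ] [np.float64(0.239), np.float64(0.163), np.float64(0.24), np.float64(0.161)]
top1 [[0.67, 0.288, 0.012], [0.67, 0.068, 0.012], [0.404, 0.067, 0.012], [0.405, 0.285, 0.012]] [0.53720682 0.17699529 0.012     ] [np.float64(0.265), np.float64(0.22), np.float64(0.266), np.float64(0.217)]
```

```bash
python3 -m creep '{"grip":[0,0,0,0,0,0,0,0,0,0],"delta_pos":[[0.02,-0.006,-0.02],[0.055,-0.015,-0.03],[0.09,-0.025,-0.03],[0.125,-0.035,-0.03],[0.16,-0.045,-0.03],[0.195,-0.055,-0.03],[0.23,-0.065,-0.03],[0.26,-0.073,-0.03],[0.277,-0.078,-0.03],[0.277,-0.078,-0.03]],"yaw":[0,9,18,27,36,45,54,62,70,70]}'
python3 - <<'E'
from h import *
s=sense();print(s["q"],s["ft_force"])
a=grab_frame("side");b=grab_frame("wrist");save("s6.png",a)
a=cv2.resize(a[60:240,180:400],None,fx=2,fy=2);b=cv2.resize(b,(350,262));b=cv2.copyMakeBorder(b,0,a.shape[0]-262,0,0,0)
save("c6.png",np.hstack([a,b]))
E
```

```text
t: 14.45
eef_pos: [0.517, 0.2066, 0.1552]
orientation: [[0.985, 0.173, 0.0], [0.173, -0.985, 0.001], [0.001, -0.001, -1.0]]
ft_force: [-0.1, -0.6, -2.4]
finger_gap: 0.294
[  -1.5028896    27.71327023  -30.05581654  107.72899256   17.85517087
   49.16604817 -120.53307863] [-0.12210447 -0.63978356 -2.37773946]
```

View pics/c6.png

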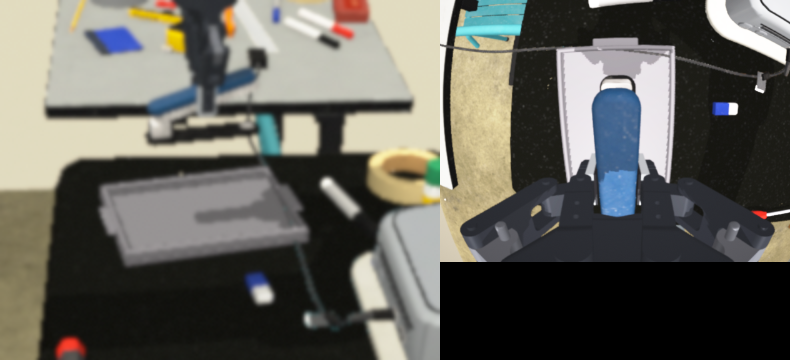

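```bash
python3 -m creep '{"grip":[0,0,0,0,0,0,0,0,0,0],"delta_pos":[[0,0.003,0.03],[0,0.003,0.06],[0,0.003,0.08],[0,0.003,0.09],[0,0.003,0.095],[0,0.003,0.10],[0,0.003,0.103],[0,0.003,0.106],[0,0.003,0.107],[0,0.003,0.107]],"yaw":[0,0,0,0,0,0,0,0,0,0]}'
```

```text
t: 15.8
eef_pos: [0.5193, 0.2006, 0.0481]
orientation: [[0.986, 0.167, 0.001], [0.167, -0.986, -0.0], [0.001, 0.0, -1.0]]
ft_force: [-1.7, -1.1, 5.1]
finger_gap: 0.29
```

```bash
python3 -m creep '{"grip":[0.4,0.6,0.8,0.8,0.8,0.8,0.8,0.8,0.8,0.8],"delta_pos":[[0,0,0],[0,0,0],[0,0,0],[0,0,0],[0,0,0],[0,0,-0.02],[0,0,-0.05],[0,0,-0.09],[0,0,-0.14],[0,0,-0.19]],"yaw":[0,0,0,0,0,0,0,0,0,0]}'
python3 -m creep '{"grip":[0.8,0.8,0.8,0.8,0.8,0.8,0.8,0.8,0.8,0.8],"delta_pos":[[-0.03,0,-0.03],[-0.06,0,-0.06],[-0.09,0,-0.06],[-0.09,0,-0.06],[-0.09,0,-0.06],[-0.09,0,-0.06],[-0.09,0,-0.06],[-0.09,0,-0.06],[-0.09,0,-0.06],[-0.09,0,-0.06]],"yaw":[0,0,0,0,0,0,0,0,0,0]}'
python3 - <<'E'
from h import *
np.set_printoptions(precision=3,suppress=True)
cp=camera_params("wrist");b=grab_frame("wrist")
for d in place_of("stapler_2","wrist"):print("w",d["score"],onz("wrist",d["point"],.004,cp))
a=grab_frame("side")
for c in("side","top"):
    if c=="top":grab_frame(c)
    for d in place_of("stapler_2",c):print(c,d["score"],onz(c,d["point"],.004))
a=cv2.resize(a[130:340,210:345],None,fx=2.8,fy=2.8);b=cv2.resize(b,(420,315));b=cv2.copyMakeBorder(b,0,a.shape[0]-315,0,0,0)
save("c7.png",np.hstack([a,b]))
E
```

```text
t: 17.05
eef_pos: [0.5185, 0.2006, 0.2402]
orientation: [[0.986, 0.167, 0.001], [0.167, -0.986, 0.0], [0.001, -0.0, -1.0]]
ft_force: [-0.2, -0.3, -0.3]
finger_gap: 0.799
t: 18.3
eef_pos: [0.4301, 0.1855, 0.2972]
orientation: [[0.986, 0.167, -0.0], [0.167, -0.986, -0.0], [-0.0, -0.0, -1.0]]
ft_force: [-0.5, -0.5, 0.4]
finger_gap: 0.801
w 0.96 [ 0.527 -0.222  0.004]
w 0.56 [0.519 0.201 0.004]
side 0.72 [ 0.528 -0.228  0.004]
side 0.58 [0.522 0.199 0.004]
top 0.7 [0.519 0.206 0.004]
```

View pics/c7.png

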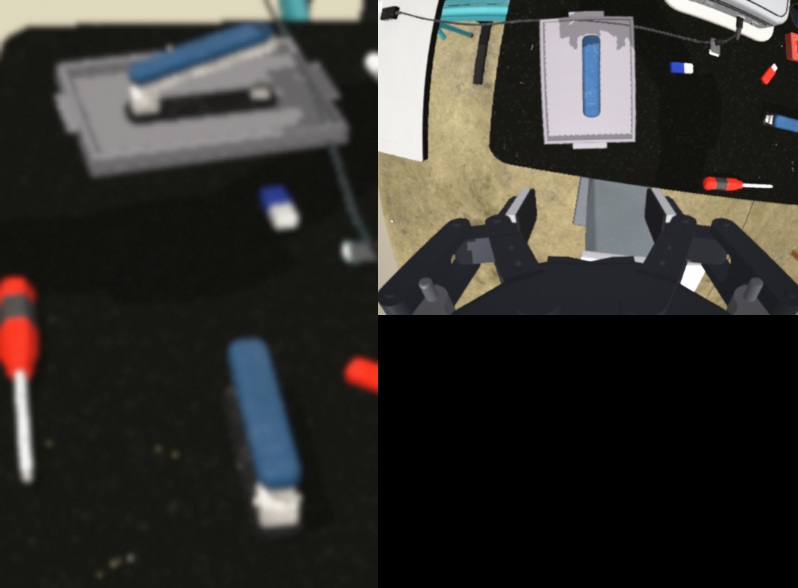

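The picture shows the faulty stapler flat in the middle of the tray with its arm up (side view, about 200,80). The other is still in place with its arm down (265,420), and the gripper is clear.

```bash
python3 -c "from rig import *; print(hand_in())"
```

```text
the job is handed in; nothing more can be done
None
```

I pressed both staplers to their stop (about 20 N at the wrist). The one at (0.53, -0.23) stayed down. The one at (0.545, -0.085) sprang up again, so I carried it to the tray, set it upright lengthwise and released it.

**Faulty stapler:** the last pictures show it flat near the tray's centre with its arm raised. The three cameras put it at about (0.52, 0.20), against a tray centre of about (0.518, 0.203).

**Sound stapler:** it shows its arm down and still stands within a few millimetres of where it was at the start. In the last check the top camera did not report it, but the side and wrist cameras agreed on its position.

**Robot:** the gripper was well clear at hand-in, at 18.3 s plus the last camera calls. I judged the latched arm angle from pictures only; I did not measure it.

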